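# Pull the red button cap off the control box

## Robot

A 6-joint arm with a two-finger parallel gripper is mounted at the origin on a cart in front of the work surface, level with it; the furniture and walls round the work are solid. World frame = base frame: x ahead of the robot, y to its left, z up, the work surface at z = 0. Lengths are in mm, angles in rad, forces in N, time in s.
With the tool pointing down it reaches from about 350 to 725 mm from the base axis. Payload 6 kg.
Tool frame: the origin (TCP) lies midway between the tips of the shut fingers; the grasp point (between the pads) lies 19 mm behind it (manip.tcp_to_grasp is the distance from the TCP to the grasp point, in mm); z points along the fingers, y is the line along which they close (so a half turn about z gives the same grasp; the last joint's range is limited). The gripper opens to 85 mm and grips with 20 to 120 N. Pads are 22 mm wide; open, the fingers measure 114 mm over their backs; the gripper's body (76 mm by 85 mm) begins 54 mm behind the grasp point. The pads swing forward as they close: fully open they stand 13 mm farther back than shut.
Start: joints at [-0.893, 0.04, 0.085, 0, -1.615, -0.334], TCP at [202.246, -564.86, 205.061] pointing down, gripper open.
Joint ranges: [-2.56, 2.56], [-1.29, 2.01], [-1.08, 1.49], [-3.29, 1.98], [-2.81, -0.18], [-2.99, 2.99]. Speed limits (rad/s): [2.57, 2.57, 3.01, 3.14, 3.14, 3.14].

## Interface

Orientations are given as a 3x3 rotation matrix whose columns are the frame's x, y, z axes.
In Python, from cell import manip, imaging, models gives the robot as it stands.
- The arm moves only by the tool send_rows, never from a script. Its argument "plan" is a list of rows, each an object of numbers: "dx", "dy", "dz": the shift along the tool's x, y, z in units of 50 mm (1.0 is 50 mm); "rx", "ry", "rz": the turn, a rotation vector about the tool's x, y, z in units of 6 degrees (1.0 is 6 degrees); "jaw": the opening, from -1 (shut) to 1 (fully open). A call has exactly 8 rows; each row shifts and turns the commanded pose from where the row before left it, along the tool's axes as they then stand; what a row does not reach is not made up. A row lasts 1/10 s, in which the tool goes at most 50 mm and 8.59 degrees, less where a joint would pass 70% of its speed; a pose out of reach is approached as far as the arm can. A call is refused whole if a number of a shift passes 1 or a number of a turn 1, either way. A call with a gripper value outside its range is refused whole. The fingers move at their own pace and stop on an object; "force" is the grip in N (left out, the last holds). Time passes only in rows, so rows that do not move let the fingers close, or fill a call up. It gives the time, the measured TCP pose, the force, the opening and the grip force at its end, in the units of the state.
- manip.observe(): the state, without advancing time (a new reading comes with each control period).
- imaging.read_camera(name): name is "scene" or "top" or "wrist"; returns a dict with "img" (384x512x3 uint8, red, green, blue), "depth" (384x512 float32, mm along the optical axis (not along the pixel's ray), 0 where there is no reading), "camera_matrix" (3x3 intrinsics, pixels), "k1" (the pictures are not rectified: a ray, as slopes to the right and down, at radius r is drawn at 1 + k1 r^2 times it, then the intrinsics apply), "rvec" (rotation vector, rad) and "tvec" (3), from world to camera coordinates, as OpenCV has them; the wrist camera has in their place "T_tool_cam" (4x4, takes a point from camera to tool coordinates, whose origin is the TCP and whose axes are the flange's). Camera axes: x right, y down, z forward; pixel columns grow to the right and rows downward; lengths in mm; the calibration is good to about 2 mm. A picture is of the moment at which its call begins: read the wrist's pose just before it.
- manip.hand_in(): hands the job in; it is judged then, once.
Trained networks look in the newest picture that a camera, given by its name, has taken for a name from the list of things; names that differ only in an ending like _2 or _b are one class to them, and where a whole thing is asked for, a point or a joint stands for the part that bears it (a point fixed in the world has none). Each returns a list of dicts, best first, with "confidence" (0 to 1); they miss things now and then, are a little off and sometimes report something else, mostly with a low value. They report only what shows in the picture. A call takes as long as a camera call. They do not tell look-alikes from the thing itself.
- models.spot_in(camera, thing): "point" ([x, y, z] in mm, in world coordinates, good to about 4 mm: the middle of the surface that is visible of it).
- models.pinpoint(camera, thing): "point" ([x, y, z] in mm, in world coordinates, good to about 4 mm: a listed point, or the origin of a listed thing).
The state is a dict: "t": time; "joint_pos": joint angles; "joint_velocities": joint speeds; "joint_torque": joint torques, N m; "ee_pos": TCP position; "tool_rot": TCP orientation; "wrist_force": force on the tool from outside, world axes, zero at the start; "wrist_torque": the same for the moment, N m; "opening": finger opening in mm; "grip_force": force on a finger pad.
Only numpy, scipy, OpenCV 4.12 (cv2) and the standard library are available. Lean on these libraries where they do the work, as an engineer would, in place of code of your own. Each camera call takes 0.05 s, during which the arm holds its last target. There are 200 camera calls.

## Task

Take the cap puller with the orange handle, rest its fork flat and lightly pressed on the control box's top panel, slide it along the panel under the red push-on cap until the slot is round the neck, and pull the cap straight up until it pops off. Carry it on the fork to the low wooden block with the black rubber top, leave it standing upright near the middle of the block, and stand the puller on the table or the block, clear of the cap. Be gentle with box and cap, do not touch the red cap with the gripper, and leave the black cap and the other things where they are.

Things in the scene. Friction and masses are not known exactly. Their poses are not given: they have to be found in the camera images.
- cap_puller: Steel cap puller, 0.11 to 0.18 kg, standing on its flat fork. Origin: underside of the fork, below the handle's axis; z up, x out of the fork's open end. Fork 4 mm thick, 46 mm wide, two 8 mm prongs, 30 mm slot between them open to +x; rounded prong tips at x = +24 mm, closed slot end at x = -12 mm. A spine at x -28 to -23 mm carries an arm 28 to 34 mm above the underside.
- puller_handle (a point): Grip point of the puller's orange handle, 70 mm above the underside of the fork, same axes as the puller. The handle is an upright bar 16 mm (x) by 20 mm (y), from 34 to 94 mm above the underside; a cap at the closed end of the slot lies right below it, so the pull is straight.
- cap_red: Red push-on cap, 30 g, 18 mm high. Origin: centre of its underside, z up. Neck 24 mm across from 0 to 6 mm up, then a round head 40 mm across from 6 to 18 mm. Snapped on a stem with its underside on the panel, leaving a 6 mm gap between panel and head round the neck. A straight pull of about 10 to 17 N pops it off; it is clear of the stem after 12 mm.
- cap_black: Black cap of the same shape on the other stem, to be left alone. Origin: centre of its underside. (A cap that is off its stem hangs freely on the fork by its head, its underside 2 mm below the fork's, and stands on its neck when set down; with the fork flat on the surface the head is 2 mm clear of the prongs.)
- control_box: Grey control box, 124 (x) by 134 (y) mm, fixed on adjustable feet that lift it by 0 to 6 mm. Origin: centre of its underside, z up, -x is its front. Two stems 10.5 mm high stand on its top at x = +22 mm, y = +31 and -31 mm; either may carry the red cap. In front of the caps (towards -x) the top is clear; a green lamp 5 mm high stands at x = +50 mm, y = 0.
- box_panel (a point): Centre of the control box's flat, level aluminium top panel (116 by 126 mm), 45 mm above the box's origin; same axes as the box. It lies on a stiff rubber gasket: pressed down it gives about 1 mm per 20 N, and the caps on it go with it.
- rest_block: Low wooden block with a black rubber top and a thin grey border line on it, 150 by 150 mm, its flat top 18 mm above the table, fixed. Origin: centre of its underside.
- stator_02: Bystander: motor stator with orange-red windings, about 51 x 79 x 82 mm, loose. Origin: centre of its underside.
- varnish_bottle: Bystander: white bottle with a red pointed cap, 43 mm across, 120 mm high, loose. Origin: centre of its underside.
- multimeter: Orange multimeter leaning back beside a yellow tub, fixed furniture about 150 mm high at most, standing between the control box and the wooden block a little further from the robot: carry the puller past it on the robot's side. Origin: centre of its underside.
Not all that is in view belongs to the job. Leave any pink look-alike of the cap_puller alone.

How it is judged:
By the outcome, as a careful person would: the job done as asked, in the order asked, and still so for the second after the job is handed in, with the robot touching nothing.
It also fails if it takes over 72 s, if anything falls off the work surface, if the arm or the gripper's body presses on something with over 40 N, if the wrist force passes 120 N, or if a joint passes its speed limit or range.

## Working session

There is one attempt and no reset: what is moved stays moved. The work goes in short steps, Python scripts to look and compute and a tool call to move; the robot and the scene stay as the last step left them, time stands still between calls to the robot, and variables do not carry over. Pictures are saved under pics/ and viewed, at most 10 in all, crops included, and the job is handed in when it is done.

Besides the shell and the picture viewer there is one more tool, called after "Request:" by a JSON object that holds its "method" and its "body", one argument or row to a line. send_rows: Moves the arm, as the interface text tells. Its arguments: {"type":"object","properties":{"plan":{"type":"array","items":{"type":"object","properties":{"dx":{"type":"number"},"dy":{"type":"number"},"dz":{"type":"number"},"rx":{"type":"number"},"ry":{"type":"number"},"rz":{"type":"number"},"jaw":{"type":"number"}}}},"force":{"type":"number"}},"required":["plan"]}

```bash
ls; mkdir -p pics
cat > h.py <<'E'
import numpy as np, cv2
from cell import manip, imaging, models
def T_wc(c, s=None):
    if "rvec" in c:
        R=cv2.Rodrigues(np.array(c["rvec"],float))[0]; T=np.eye(4); T[:3,:3]=R.T; T[:3,3]=-R.T@np.array(c["tvec"],float).ravel(); return T
    T=np.eye(4); T[:3,:3]=np.array(s["tool_rot"]); T[:3,3]=s["ee_pos"]; return T@np.array(c["T_tool_cam"])
def cloud(c,s=None):
    K=np.array(c["camera_matrix"]); h,w=c["depth"].shape
    v,u=np.mgrid[:h,:w]; k=c["k1"]
    p=cv2.undistortPoints(np.stack([u,v],-1).reshape(-1,1,2).astype(np.float64),K,np.array([k,0,0,0,0.])).reshape(h,w,2)
    d=c["depth"].astype(float); P=np.stack([p[...,0]*d,p[...,1]*d,d],-1)
    T=T_wc(c,s); W=P@T[:3,:3].T+T[:3,3]; W[d==0]=np.nan; return W
def look(n):
    s=manip.observe(); c=imaging.read_camera(n); return c,cloud(c,s),s
def save(img,f,sc=1): cv2.imwrite("pics/"+f,cv2.resize(img,None,fx=sc,fy=sc,interpolation=cv2.INTER_CUBIC)[...,::-1])
E
python3 - <<'E'
from h import *
for n in ("scene","top"):
    c,W,s=look(n); save(c["img"],n+"0.png",1.5); np.savez("pics/"+n+"0.npz",W=W,img=c["img"])
    for t in ["cap_puller","puller_handle","cap_red","cap_black","control_box","box_panel","rest_block","stator_02","varnish_bottle","multimeter"]:
        print(n,t,[(np.round(d["point"]).tolist(),round(d["confidence"],2)) for d in models.pinpoint(n,t)][:3])
print(manip.observe())
E
```

```text
pics
scene cap_puller [([444.0, 151.0, -2.0], 0.79), ([573.0, 619.0, -0.0], 0.79)]
scene puller_handle [([572.0, 617.0, 64.0], 0.91), ([443.0, 158.0, 70.0], 0.56), ([641.0, 340.0, -4.0], 0.56)]
scene cap_red [([499.0, 340.0, 54.0], 0.61)]
scene cap_black [([467.0, 392.0, 49.0], 0.56), ([443.0, 154.0, -2.0], 0.32)]
scene control_box [([614.0, 469.0, -5.0], 0.71)]
scene box_panel [([468.0, 392.0, 49.0], 0.72), ([465.0, 356.0, 52.0], 0.66)]
scene rest_block [([573.0, -146.0, -5.0], 0.86)]
scene stator_02 [([642.0, 338.0, -7.0], 0.88)]
scene varnish_bottle [([615.0, 470.0, -4.0], 0.55)]
scene multimeter []
top cap_puller [([579.0, 616.0, -9.0], 0.59)]
top puller_handle [([570.0, 617.0, 70.0], 0.72), ([443.0, 161.0, 70.0], 0.67)]
top cap_red [([501.0, 337.0, 48.0], 0.42)]
top cap_black [([465.0, 392.0, 46.0], 0.47), ([464.0, 355.0, 1.0], 0.45)]
top control_box [([460.0, 358.0, -1.0], 0.92), ([440.0, 155.0, 0.0], 0.44)]
top box_panel [([467.0, 355.0, 51.0], 0.68)]
top rest_block [([573.0, -144.0, -0.0], 0.91)]
top stator_02 []
top varnish_bottle [([611.0, 471.0, -1.0], 0.62)]
top multimete
[... 179 characters left out ...]
nt_velocities': array([ 1.20812839e-03,  4.47830535e-04,  9.57030739e-05,  1.58242085e-03,
        9.34674592e-04, -8.34966053e-04]), 'joint_torque': array([-5.33895800e-04, -3.67941999e+01,  3.47447884e+01,  6.93329439e+00,
       -8.17985128e-04,  1.03407945e-05]), 'ee_pos': array([ 202.24905269, -564.85927437,  205.0684404 ]), 'tool_rot': array([[-9.41470393e-01, -3.37095671e-01, -8.78860951e-05],
       [-3.37095677e-01,  9.41470392e-01,  7.66016137e-05],
       [ 5.69200840e-05,  1.01744174e-04, -9.99999993e-01]]), 'wrist_force': array([ 0.09293784,  0.35118759, -0.06561421]), 'wrist_torque': array([ 0.03240338, -0.03383663, -0.00880671]), 'grip_force': 0.0, 'opening': 85.5032538539131}
```

View pics/scene0.png

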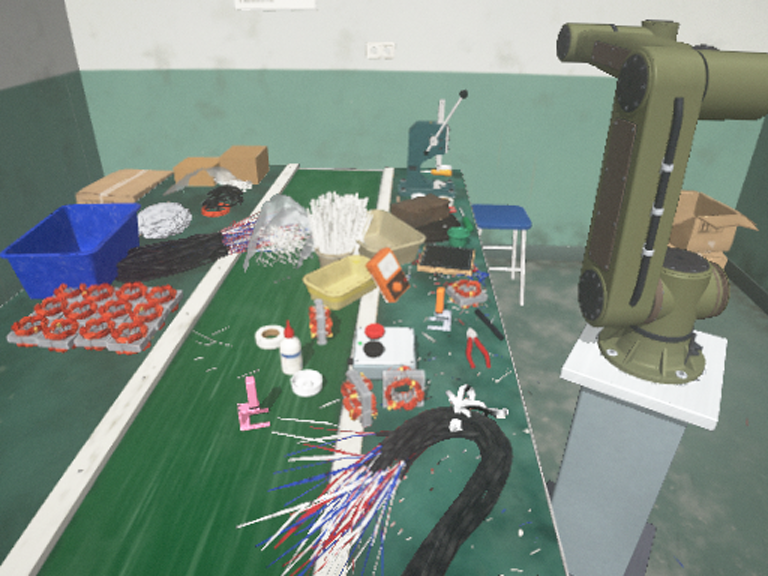

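View pics/top0.png

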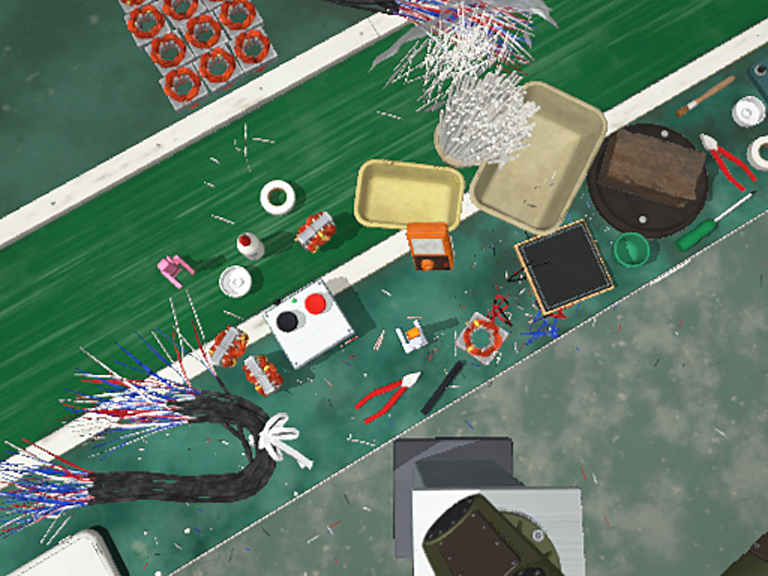

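Run:
```python
from h import *
d=np.load("pics/top0.npz"); W=d["W"];im=d["img"]
a=cv2.resize(im[195:255,245:305],(480,480),interpolation=cv2.INTER_CUBIC)
d2=np.load("pics/scene0.npz"); b=cv2.resize(d2["img"][180:230,270:320],(480,480)[:2],interpolation=cv2.INTER_CUBIC)[:,:300]
save(np.hstack([a,b]),"crop1.png")
R,G,B=[im[...,i].astype(int) for i in range(3)]
def st(m,n):
    p=W[m]; p=p[~np.isnan(p[:,0])]; print(n,len(p),np.median(p,0).round(1),p.min(0).round(),p.max(0).round())
m=(R>180)&(G>80)&(G<180)&(B<90)
near=lambda x,y,r:(np.hypot(W[...,0]-x,W[...,1]-y)<r)
st(m&near(443,158,40)&(W[...,2]>60),"handle")
h=near(443,158,45)&(W[...,2]>1.5)&(W[...,2]<60)
st(h,"puller low")
st((R>150)&(G<80)&near(500,338,40)&(W[...,2]>40),"red")
st((R<70)&(G<70)&(B<70)&near(466,392,26)&(W[...,2]>55),"black")
pm=near(480,360,110)&(W[...,2]>35)&(W[...,2]<56)&(R>150)&(abs(R-B)<40)
st(pm,"panel"); p=W[pm][:,:2].astype(np.float32); print(cv2.minAreaRect(p))
st(near(573,-144,100)&(W[...,2]>10)&(R<90)&(G<90),"block")
bm=near(573,-144,120)&(W[...,2]>10)&(W[...,2]<30); print(cv2.minAreaRect(W[bm][:,:2].astype(np.float32)))
mm=near(520,120,140)&(W[...,2]>25)&near(540,90,160)
p=W[mm]; print("obst",p.min(0),p.max(0))
```

```text
handle 43 [440.2 159.4  92.7] [431. 148.  62.] [449. 170.  99.]
puller low 250 [432.7 156.    4. ] [400. 116.   2.] [487. 201.  52.]
red 142 [496.7 338.3  67.9] [478. 321.  59.] [514. 356.  73.]
black 139 [463.8 390.8  68. ] [447. 374.  60.] [481. 408.  73.]
panel 1551 [453.2 353.8  50.2] [378. 270.  38.] [545. 440.  56.]
((462.25592041015625, 356.26678466796875), (123.17851257324219, 131.38394165039062), 32.15798568725586)
block 2079 [ 571.1 -144.6   17.3] [ 483. -233.   10.] [659. -50.  26.]
((572.9156494140625, -144.55447387695312), (196.4302520751953, 213.48471069335938), 47.56584548950195)
obst [403.0340227   -0.72197506  25.00451719] [652.46597047 184.98267923 130.57558437]
```

View pics/crop1.png

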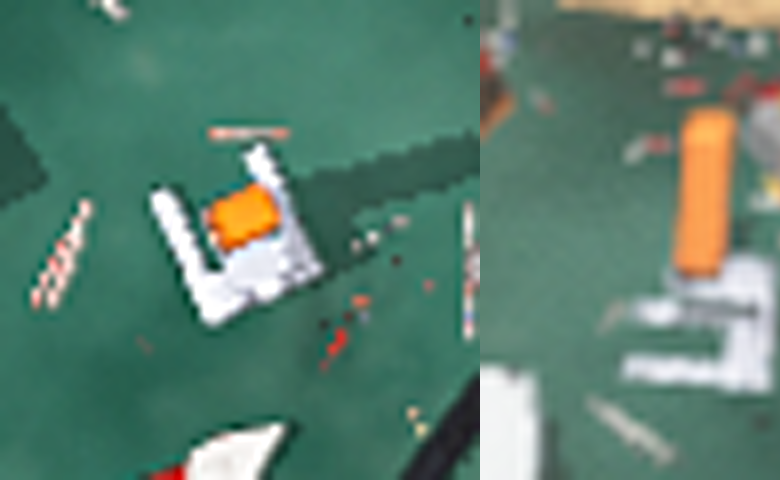

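```bash
cat >> h.py <<'E'
from scipy.spatial.transform import Rotation as Ro
def rot(yaw):  # tool pointing down, tool x at world yaw
    c,s=np.cos(yaw),np.sin(yaw); return np.array([[c,s,0],[s,-c,0],[0,0,-1.]])
def delta(pos,R,s=None):
    s=s or manip.observe(); T=np.array(s["tool_rot"]); 
    d=T.T@(np.array(pos)-s["ee_pos"]); r=Ro.from_matrix(T.T@R).as_rotvec(degrees=True)
    print("tool shift mm",d.round(1),"units",(d/50).round(3),"turn deg",r.round(2),"units",(r/6).round(3))
E
python3 - <<'E'
from h import *
d=np.load("pics/top0.npz"); W=d["W"];im=d["img"].astype(int)
R,G,B=im[...,0],im[...,1],im[...,2]
m=(np.hypot(W[...,0]-437,W[...,1]-156)<36)&(R>130)&(B>130)
p=W[m]; r=cv2.minAreaRect(p[:,:2].astype(np.float32)); print(m.sum(),r, np.median(p,0))
P=lambda x,y: W[round(195+y/8),round(245+x/8)]
print(P(205,315),P(160,195),P(315,265),P(255,155))
bm=(np.hypot(W[...,0]-573,W[...,1]+144)<110)&(R<75)&(G<75)&(abs(R-G)<12)&(abs(W[...,2]-18)<6)
bm=cv2.morphologyEx(bm.astype(np.uint8),cv2.MORPH_OPEN,np.ones((5,5)))>0
print(cv2.minAreaRect(W[bm][:,:2].astype(np.float32)))
E
```

```text
162 ((437.22833251953125, 157.00656127929688), (51.69355773925781, 46.35271453857422), 23.532865524291992) [427.13742909 156.04232738   5.4916092 ]
[408.341701   166.2514729    1.16777188] [452.05438788 183.29638266   5.55999641] [425.23609302 128.21318725   5.58029964] [466.49453305 147.76449134   3.86250103]
((572.0736083984375, -144.99440002441406), (126.09388732910156, 129.2013702392578), 20.347341537475586)
```

Request:
{"method": "send_rows", "body": {
  "plan": [
    {"dx":-0.736,"dy":0.573,"jaw":1},
    {"dx":-0.736,"dy":0.573,"jaw":1},
    {"dx":-0.736,"dy":0.573,"jaw":1},
    {"dx":-0.736,"dy":0.573,"jaw":1},
    {"dx":-0.736,"dy":0.573,"jaw":1},
    {"dx":-0.736,"dy":0.573,"jaw":1},
    {"dx":-0.736,"dy":0.573,"jaw":1},
    {"dx":-0.736,"dy":0.573,"jaw":1}
  ],
  "force": 60
}}

```text
invalid input at $.plan[0]: expected keys dx, dy, dz, rx, ry, rz, jaw
```

Request:
{"method": "send_rows", "body": {
  "plan": [
    {"dx":-0.38,"dy":0.81,"jaw":1},
    {"dx":-0.38,"dy":0.81,"jaw":1},
    {"dx":-0.38,"dy":0.81,"jaw":1},
    {"dx":-0.38,"dy":0.81,"jaw":1},
    {"dx":-0.38,"dy":0.81,"jaw":1},
    {"dx":-0.38,"dy":0.81,"jaw":1},
    {"dx":-0.38,"dy":0.81,"jaw":1},
    {"dx":-0.38,"dy":0.81,"jaw":1}
  ]
}}

```text
invalid input at $.plan[0]: expected keys dx, dy, dz, rx, ry, rz, jaw
```

Run:
```python
from h import *
c,W,s=look("wrist"); print(s["ee_pos"],s["tool_rot"].round(3),s["t"]); print(c["T_tool_cam"])
save(c["img"],"w1.png",1.2)
print([(np.round(d["point"],1),d["confidence"]) for n in ("cap_puller","puller_handle") for d in models.pinpoint("wrist",n)])
delta([440,158.5,205],rot(np.radians(-156.5)))
```

```text
[ 202.24905269 -564.85927437  205.0684404 ] [[-0.941 -0.337 -0.   ]
 [-0.337  0.941  0.   ]
 [ 0.     0.    -1.   ]] 1.1
[[-7.60961237e-04 -9.65861029e-01 -2.59059633e-01  6.58866718e+01]
 [ 9.99999231e-01 -4.81331215e-04 -1.14283181e-03  7.74097339e-01]
 [ 9.79123218e-04 -2.59060304e-01  9.65860653e-01 -1.68865799e+02]
 [ 0.00000000e+00  0.00000000e+00  0.00000000e+00  1.00000000e+00]]
[]
tool shift mm [-4.676e+02  6.009e+02  1.000e-01] units [-9.3530e+00  1.2018e+01  2.0000e-03] turn deg [ 0.  -0.  -3.8] units [ 0.001 -0.    -0.634]
```

View pics/w1.png

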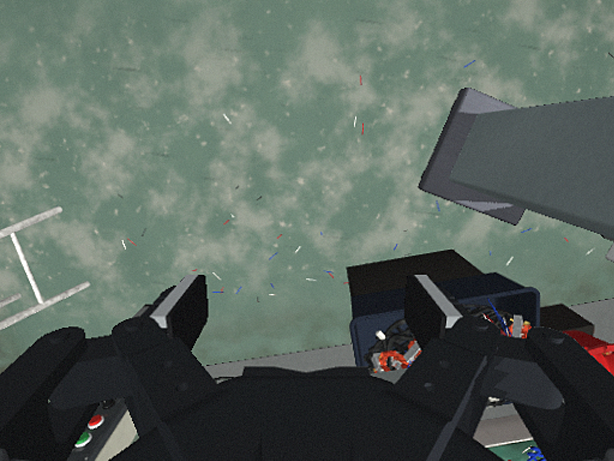

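The rows need every key. The arm hasn't moved yet, and the picture only shows the floor beside the cart.

Request:
{"method": "send_rows", "body": {
  "plan": [
    {"dx":-0.736,"dy":0.573,"dz":0,"rx":0,"ry":0,"rz":0,"jaw":1},
    {"dx":-0.736,"dy":0.573,"dz":0,"rx":0,"ry":0,"rz":0,"jaw":1},
    {"dx":-0.736,"dy":0.573,"dz":0,"rx":0,"ry":0,"rz":0,"jaw":1},
    {"dx":-0.736,"dy":0.573,"dz":0,"rx":0,"ry":0,"rz":0,"jaw":1},
    {"dx":-0.736,"dy":0.573,"dz":0,"rx":0,"ry":0,"rz":0,"jaw":1},
    {"dx":-0.736,"dy":0.573,"dz":0,"rx":0,"ry":0,"rz":0,"jaw":1},
    {"dx":-0.736,"dy":0.573,"dz":0,"rx":0,"ry":0,"rz":0,"jaw":1},
    {"dx":-0.736,"dy":0.573,"dz":0,"rx":0,"ry":0,"rz":0,"jaw":1}
  ],
  "force": 60
}}

```text
t: 2.05
ee_pos: [402.8, -248.1, 205.5]
tool_rot: [[-0.941, -0.337, 0.001], [-0.337, 0.941, -0.0], [-0.001, -0.0, -1.0]]
wrist_force: [0.2, -0.7, 0.6]
opening: 85.5
grip_force: 0.0
```

Request:
{"method": "send_rows", "body": {
  "plan": [
    {"dx":-0.38,"dy":0.81,"dz":0,"rx":0,"ry":0,"rz":-0.08,"jaw":1},
    {"dx":-0.38,"dy":0.81,"dz":0,"rx":0,"ry":0,"rz":-0.08,"jaw":1},
    {"dx":-0.38,"dy":0.81,"dz":0,"rx":0,"ry":0,"rz":-0.08,"jaw":1},
    {"dx":-0.38,"dy":0.81,"dz":0,"rx":0,"ry":0,"rz":-0.08,"jaw":1},
    {"dx":-0.38,"dy":0.81,"dz":0,"rx":0,"ry":0,"rz":-0.08,"jaw":1},
    {"dx":-0.38,"dy":0.81,"dz":0,"rx":0,"ry":0,"rz":-0.08,"jaw":1},
    {"dx":-0.38,"dy":0.81,"dz":0,"rx":0,"ry":0,"rz":-0.08,"jaw":1},
    {"dx":-0.38,"dy":0.81,"dz":0,"rx":0,"ry":0,"rz":-0.08,"jaw":1}
  ]
}}

```text
t: 2.85
ee_pos: [425.3, 109.2, 205.6]
tool_rot: [[-0.916, -0.4, 0.001], [-0.4, 0.916, 0.001], [-0.001, 0.0, -1.0]]
wrist_force: [0.9, -0.5, 0.6]
opening: 85.4
grip_force: 0.0
```

Run:
```python
from h import *
c,W,s=look("wrist"); print(s["ee_pos"],s["tool_rot"].round(3),s["t"])
print([(np.round(d["point"],1),d["confidence"]) for n in ("cap_puller","puller_handle") for d in models.pinpoint("wrist",n)])
delta([440,158.5,205],rot(np.radians(-156.5)))
```

```text
[425.29707851 109.16412494 205.58121838] [[-0.916 -0.4    0.001]
 [-0.4    0.916  0.001]
 [-0.001  0.    -1.   ]] 2.85
[(array([445.3, 163. ,  -1.3]), 0.93), (array([ 6.171e+02,  4.652e+02, -4.000e-01]), 0.6), (array([461.3, 347. ,   5.6]), 0.34), (array([442.7, 156.8,  67.8]), 0.72)]
tool shift mm [-33.4  39.1  -0.3] units [-0.668  0.782 -0.006] turn deg [ 0.   -0.05  0.28] units [ 0.001 -0.008  0.047]
```

Request:
{"method": "send_rows", "body": {
  "plan": [
    {"dx":-0.334,"dy":0.39,"dz":0,"rx":0,"ry":0,"rz":0,"jaw":1},
    {"dx":-0.334,"dy":0.39,"dz":0,"rx":0,"ry":0,"rz":0,"jaw":1},
    {"dx":0,"dy":0,"dz":0,"rx":0,"ry":0,"rz":0,"jaw":0.3},
    {"dx":0,"dy":0,"dz":0,"rx":0,"ry":0,"rz":0,"jaw":0.3},
    {"dx":0,"dy":0,"dz":0,"rx":0,"ry":0,"rz":0,"jaw":0.3},
    {"dx":0,"dy":0,"dz":0,"rx":0,"ry":0,"rz":0,"jaw":0.3},
    {"dx":0,"dy":0,"dz":0,"rx":0,"ry":0,"rz":0,"jaw":0.3},
    {"dx":0,"dy":0,"dz":0,"rx":0,"ry":0,"rz":0,"jaw":0.3}
  ]
}}

```text
t: 3.8
ee_pos: [440.6, 156.0, 205.3]
tool_rot: [[-0.917, -0.399, 0.0], [-0.399, 0.917, 0.0], [-0.0, 0.0, -1.0]]
wrist_force: [-1.1, -0.1, 0.7]
opening: 55.4
grip_force: 0.0
```

Run:
```python
from h import *
c,W,s=look("wrist"); print(s["ee_pos"],s["tool_rot"].round(3),s["t"],s["opening"])
save(c["img"],"w2.png",1.2); np.savez("pics/w2.npz",W=W,img=c["img"])
print([(np.round(d["point"],1),d["confidence"]) for n in ("cap_puller","puller_handle") for d in models.pinpoint("wrist",n)])
im=c["img"].astype(int);R,G,B=im[...,0],im[...,1],im[...,2]
n=np.hypot(W[...,0]-440,W[...,1]-158)<45
m=n&(R>150)&(B<100)&(W[...,2]>88)&(W[...,2]<101); p=W[m]; print(m.sum(),p.mean(0),cv2.minAreaRect(p[:,:2].astype(np.float32)))
m=n&(R>110)&(B>110)&(W[...,2]>1)&(W[...,2]<9); p=W[m]; print(m.sum(),p.mean(0),cv2.minAreaRect(p[:,:2].astype(np.float32)))
```

```text
[440.64625206 155.95788831 205.33035619] [[-0.917 -0.399  0.   ]
 [-0.399  0.917  0.   ]
 [-0.     0.    -1.   ]] 3.8 55.37758959986231
[(array([439.1, 160.4,   0.7]), 0.65), (array([ 575.1, -148. ,   -2.5]), 0.17), (array([442.3, 156.4,  66.2]), 0.91)]
267 [440.25151297 156.98974885  93.51651976] ((440.6751403808594, 156.95083618164062), (14.819796562194824, 19.02760887145996), 24.395381927490234)
482 [440.28808467 154.81609618   3.90299271] ((442.4496154785156, 155.9857177734375), (69.96886444091797, 54.854393005371094), 13.840901374816895)
```

View pics/w2.png

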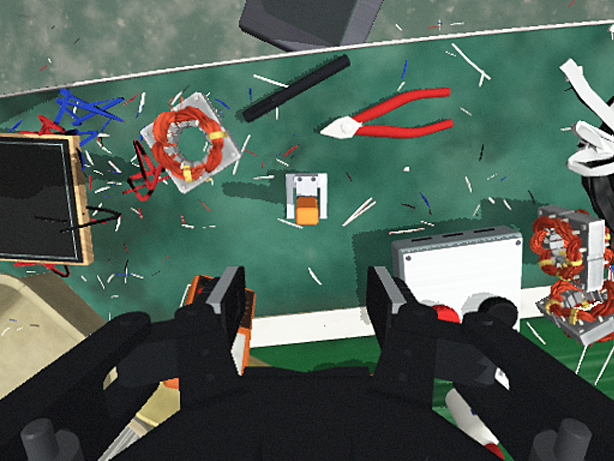

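The puller shows at (307,200) in the wrist picture, standing upright and lined up with the tool. Next I go down and grip it.

Request:
{"method": "send_rows", "body": {
  "plan": [
    {"dx":-0.008,"dy":0.02,"dz":0.6,"rx":0,"ry":0,"rz":0,"jaw":0.3},
    {"dx":0,"dy":0,"dz":0.7,"rx":0,"ry":0,"rz":0,"jaw":0.3},
    {"dx":0,"dy":0,"dz":0.7,"rx":0,"ry":0,"rz":0,"jaw":0.3},
    {"dx":0,"dy":0,"dz":0.6,"rx":0,"ry":0,"rz":0,"jaw":0.3},
    {"dx":0,"dy":0,"dz":0.4,"rx":0,"ry":0,"rz":0,"jaw":0.3},
    {"dx":0,"dy":0,"dz":0.11,"rx":0,"ry":0,"rz":0,"jaw":0.3},
    {"dx":0,"dy":0,"dz":0,"rx":0,"ry":0,"rz":0,"jaw":-0.2},
    {"dx":0,"dy":0,"dz":0,"rx":0,"ry":0,"rz":0,"jaw":-1}
  ]
}}

```text
t: 4.75
ee_pos: [441.3, 157.8, 51.1]
tool_rot: [[-0.917, -0.4, 0.002], [-0.4, 0.917, 0.001], [-0.002, 0.0, -1.0]]
wrist_force: [0.2, 0.2, 0.5]
opening: 27.3
grip_force: 0.0
```

Request:
{"method": "send_rows", "body": {
  "plan": [
    {"dx":0,"dy":0,"dz":0,"rx":0,"ry":0,"rz":0,"jaw":-1},
    {"dx":0,"dy":0,"dz":0,"rx":0,"ry":0,"rz":0,"jaw":-1},
    {"dx":0,"dy":0,"dz":0,"rx":0,"ry":0,"rz":0,"jaw":-1},
    {"dx":0,"dy":0,"dz":0,"rx":0,"ry":0,"rz":0,"jaw":-1},
    {"dx":0,"dy":0,"dz":0,"rx":0,"ry":0,"rz":0,"jaw":-1},
    {"dx":0,"dy":0,"dz":0,"rx":0,"ry":0,"rz":0,"jaw":-1},
    {"dx":0,"dy":0,"dz":0,"rx":0,"ry":0,"rz":0,"jaw":-1},
    {"dx":0,"dy":0,"dz":0,"rx":0,"ry":0,"rz":0,"jaw":-1}
  ]
}}

```text
t: 5.55
ee_pos: [441.7, 157.8, 51.4]
tool_rot: [[-0.917, -0.399, 0.003], [-0.399, 0.917, 0.001], [-0.003, 0.0, -1.0]]
wrist_force: [1.1, -2.0, 5.4]
opening: 18.4
grip_force: 61.3
```

Request:
{"method": "send_rows", "body": {
  "plan": [
    {"dx":0,"dy":0,"dz":-0.1,"rx":0,"ry":0,"rz":0,"jaw":-1},
    {"dx":0,"dy":0,"dz":-0.3,"rx":0,"ry":0,"rz":0,"jaw":-1},
    {"dx":0,"dy":0,"dz":-0.6,"rx":0,"ry":0,"rz":0,"jaw":-1},
    {"dx":0,"dy":0,"dz":-0.7,"rx":0,"ry":0,"rz":0,"jaw":-1},
    {"dx":0,"dy":0,"dz":-0.7,"rx":0,"ry":0,"rz":0,"jaw":-1},
    {"dx":0,"dy":0,"dz":-0.6,"rx":0,"ry":0,"rz":0,"jaw":-1},
    {"dx":0,"dy":0,"dz":-0.2,"rx":0,"ry":0,"rz":0,"jaw":-1},
    {"dx":0,"dy":0,"dz":0,"rx":0,"ry":0,"rz":0,"jaw":-1}
  ]
}}

```text
t: 6.35
ee_pos: [440.9, 157.8, 211.1]
tool_rot: [[-0.917, -0.399, 0.002], [-0.399, 0.917, 0.002], [-0.002, 0.001, -1.0]]
wrist_force: [-0.2, -0.3, -2.8]
opening: 18.2
grip_force: 60.3
```

Run:
```python
from h import *
s=manip.observe(); print(s["wrist_force"],s["opening"],s["ee_pos"])
d=np.load("pics/top0.npz"); W=d["W"];im=d["img"].astype(int)
m=np.zeros(W.shape[:2],bool); m[145:185,265:305]=1; m&=(im[...,0]>150)&(im[...,2]<90)&(W[...,2]>10)
p=W[m]; print("meter",p.min(0),p.max(0),p.mean(0))
delta([539,364,205],rot(np.radians(-148)))
```

```text
[-0.23579216 -0.31224306 -2.81316521] 18.227551583804683 [440.92991732 157.79268494 211.10233743]
meter [560.65436452  77.21941359  26.03440166] [656.93843244 167.82797995 130.57558437] [610.65251477 125.41149208 101.8583465 ]
tool shift mm [-172.3  149.9    6.7] units [-3.445  2.997  0.133] turn deg [ 0.06  0.14 -8.46] units [ 0.009  0.023 -1.41 ]
```

Request:
{"method": "send_rows", "body": {
  "plan": [
    {"dx":-0.5,"dy":0.44,"dz":0.02,"rx":0,"ry":0,"rz":-0.2,"jaw":-1},
    {"dx":-0.5,"dy":0.44,"dz":0.02,"rx":0,"ry":0,"rz":-0.2,"jaw":-1},
    {"dx":-0.5,"dy":0.43,"dz":0.02,"rx":0,"ry":0,"rz":-0.2,"jaw":-1},
    {"dx":-0.5,"dy":0.42,"dz":0.02,"rx":0,"ry":0,"rz":-0.2,"jaw":-1},
    {"dx":-0.5,"dy":0.41,"dz":0.02,"rx":0,"ry":0,"rz":-0.2,"jaw":-1},
    {"dx":-0.5,"dy":0.4,"dz":0.02,"rx":0,"ry":0,"rz":-0.2,"jaw":-1},
    {"dx":-0.5,"dy":0.4,"dz":0.02,"rx":0,"ry":0,"rz":-0.2,"jaw":-1},
    {"dx":0,"dy":0,"dz":0,"rx":0,"ry":0,"rz":0,"jaw":-1}
  ]
}}

```text
t: 7.15
ee_pos: [528.6, 370.1, 196.9]
tool_rot: [[-0.847, -0.531, -0.006], [-0.531, 0.847, -0.005], [0.008, -0.001, -1.0]]
wrist_force: [-0.5, 0.7, -2.7]
opening: 18.4
grip_force: 60.3
```

Run:
```python
from h import *
c,W,s=look("wrist"); print(s["ee_pos"],s["tool_rot"].round(3),s["t"],s["opening"])
save(c["img"],"w3.png",1.2); np.savez("pics/w3.npz",W=W,img=c["img"])
for n in ("cap_red","cap_black","box_panel"): print(n,[(np.round(d["point"],1),d["confidence"]) for d in models.pinpoint("wrist",n)])
im=c["img"].astype(int);R,G,B=im[...,0],im[...,1],im[...,2]
near=lambda x,y,r:np.hypot(W[...,0]-x,W[...,1]-y)<r
for n,m in (("red",near(498,338,30)&(R>120)&(G<90)&(W[...,2]>63)),("black",near(465,392,30)&(R<80)&(W[...,2]>63)&(W[...,2]<80))):
    p=W[m]; print(n,m.sum(),np.median(p,0),cv2.minEnclosingCircle(p[:,:2].astype(np.float32)))
m=near(480,360,90)&(W[...,2]>42)&(W[...,2]<58)&(R>140)&(abs(R-B)<30);p=W[m]; print("panel",np.median(p,0),cv2.minAreaRect(p[:,:2].astype(np.float32)))
A=np.c_[p[:,:2],np.ones(len(p))]; print(np.linalg.lstsq(A,p[:,2],rcond=None)[0])
```

```text
[528.58453378 370.1272246  196.92436475] [[-0.847 -0.531 -0.006]
 [-0.531  0.847 -0.005]
 [ 0.008 -0.001 -1.   ]] 7.15 18.430910191024974
cap_red [(array([502.7, 338.8,  51. ]), 0.57)]
cap_black [(array([466.9, 389.1,  49.8]), 0.93)]
box_panel [(array([460.6, 352.8,  50.5]), 0.85)]
red 1045 [498.20685924 338.88407154  68.40231186] ((498.51666259765625, 339.07843017578125), 20.122844696044922)
black 1066 [465.99544142 391.03558813  68.2759004 ] ((465.8436279296875, 391.4754943847656), 20.451812744140625)
panel [452.19068407 349.69876257  50.82019793] ((462.9153747558594, 354.38726806640625), (122.32027435302734, 133.84303283691406), 30.515066146850586)
[-3.86195228e-04 -4.51727483e-03  5.25138114e+01]
```

View pics/w3.png

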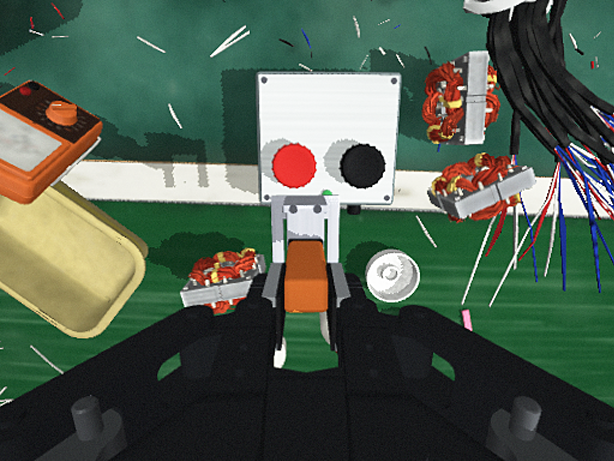

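Request:
{"method": "send_rows", "body": {
  "plan": [
    {"dx":0.3,"dy":-0.05,"dz":0,"rx":0,"ry":0,"rz":0,"jaw":-1},
    {"dx":0.6,"dy":-0.05,"dz":0,"rx":0,"ry":0,"rz":0,"jaw":-1},
    {"dx":0.6,"dy":-0.05,"dz":0,"rx":0,"ry":0,"rz":0,"jaw":-1},
    {"dx":0.36,"dy":-0.05,"dz":0,"rx":0,"ry":0,"rz":0,"jaw":-1},
    {"dx":0,"dy":0,"dz":0.5,"rx":0,"ry":0,"rz":0,"jaw":-1},
    {"dx":0,"dy":0,"dz":0.7,"rx":0,"ry":0,"rz":0,"jaw":-1},
    {"dx":0,"dy":0,"dz":0.3,"rx":0,"ry":0,"rz":0,"jaw":-1},
    {"dx":0,"dy":0,"dz":0,"rx":0,"ry":0,"rz":0,"jaw":-1}
  ]
}}

```text
t: 8.15
ee_pos: [454.7, 308.7, 125.3]
tool_rot: [[-0.849, -0.529, -0.003], [-0.529, 0.849, -0.003], [0.004, -0.001, -1.0]]
wrist_force: [-0.2, -1.3, -1.1]
opening: 18.5
grip_force: 60.2
```

Run:
```python
from h import *
c,W,s=look("wrist"); s=manip.observe(); print(s["ee_pos"],s["tool_rot"].round(4),s["wrist_force"])
np.savez("pics/w4.npz",W=W,img=c["img"]); save(c["img"],"w4.png",1.2)
im=c["img"].astype(int);R,G,B=im[...,0],im[...,1],im[...,2]
# points in tool frame on the puller
T=np.array(s["tool_rot"]); L=(W-s["ee_pos"])@T
m=(abs(L[...,0])<40)&(abs(L[...,1])<30)&(L[...,2]>38)&(L[...,2]<56); p=L[m]; print("fork tool frame",m.sum(),p.min(0),p.max(0),np.median(p,0))
m=(abs(L[...,0]-5)<40)&(abs(L[...,1])<30)&(L[...,2]>8)&(L[...,2]<30)&(R<200); p=L[m]; print(m.sum(), np.median(p,0) if len(p) else 0)
delta([455.1,312,115],rot(np.radians(-148)),s)
```

```text
[455.74177027 309.4429373  127.6879406 ] [[-8.488e-01 -5.287e-01 -2.000e-04]
 [-5.287e-01  8.488e-01 -1.100e-03]
 [ 8.000e-04 -8.000e-04 -1.000e+00]] [ 0.11449498 -0.13770706 -0.64763216]
fork tool frame 1303 [-17.50675106 -23.32561932  38.16529883] [30.0959556  22.81915385 54.21667248] [11.08023186  1.62456944 49.68961288]
473 [12.64641688 -2.72550422 19.33297006]
tool shift mm [-0.8  2.5 12.7] units [-0.016  0.05   0.254] turn deg [-0.05 -0.04 -0.08] units [-0.008 -0.007 -0.014]
```

View pics/w4.png

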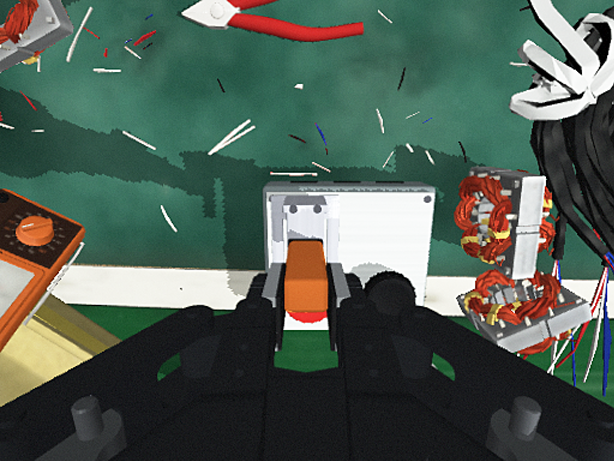

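Request:
{"method": "send_rows", "body": {
  "plan": [
    {"dx":0,"dy":0.05,"dz":0.1,"rx":0,"ry":0,"rz":0,"jaw":-1},
    {"dx":0,"dy":0,"dz":0.16,"rx":0,"ry":0,"rz":0,"jaw":-1},
    {"dx":0,"dy":0,"dz":0.1,"rx":0,"ry":0,"rz":0,"jaw":-1},
    {"dx":0,"dy":0,"dz":0.04,"rx":0,"ry":0,"rz":0,"jaw":-1},
    {"dx":0,"dy":0,"dz":0.02,"rx":0,"ry":0,"rz":0,"jaw":-1},
    {"dx":0,"dy":0,"dz":0,"rx":0,"ry":0,"rz":0,"jaw":-1},
    {"dx":0,"dy":0,"dz":0,"rx":0,"ry":0,"rz":0,"jaw":-1},
    {"dx":0,"dy":0,"dz":0,"rx":0,"ry":0,"rz":0,"jaw":-1}
  ]
}}

```text
t: 9.0
ee_pos: [454.6, 312.4, 106.9]
tool_rot: [[-0.849, -0.529, 0.0], [-0.529, 0.849, 0.0], [-0.0, 0.0, -1.0]]
wrist_force: [0.1, -0.2, -2.2]
opening: 18.5
grip_force: 60.3
```

Run:
```python
from h import *
s=manip.observe(); print(s["ee_pos"],s["wrist_force"],s["wrist_torque"]); delta([455.1,312,104],rot(np.radians(-148)),s)
```

```text
[454.56581927 312.44779129 106.87095938] [ 0.07085435 -0.24846233 -2.23839403] [-0.00425004 -0.03746555 -0.01998908]
tool shift mm [-0.2 -0.7  2.9] units [-0.004 -0.013  0.057] turn deg [ 0.01  0.02 -0.06] units [ 0.002  0.003 -0.01 ]
```

Request:
{"method": "send_rows", "body": {
  "plan": [
    {"dx":0,"dy":-0.012,"dz":0.02,"rx":0,"ry":0,"rz":0,"jaw":-1},
    {"dx":0,"dy":0,"dz":0.02,"rx":0,"ry":0,"rz":0,"jaw":-1},
    {"dx":0,"dy":0,"dz":0.02,"rx":0,"ry":0,"rz":0,"jaw":-1},
    {"dx":0,"dy":0,"dz":0.02,"rx":0,"ry":0,"rz":0,"jaw":-1},
    {"dx":0,"dy":0,"dz":0,"rx":0,"ry":0,"rz":0,"jaw":-1},
    {"dx":0,"dy":0,"dz":0,"rx":0,"ry":0,"rz":0,"jaw":-1},
    {"dx":0,"dy":0,"dz":0,"rx":0,"ry":0,"rz":0,"jaw":-1},
    {"dx":0,"dy":0,"dz":0,"rx":0,"ry":0,"rz":0,"jaw":-1}
  ]
}}

```text
t: 9.8
ee_pos: [454.8, 311.9, 102.6]
tool_rot: [[-0.849, -0.529, -0.0], [-0.529, 0.849, 0.0], [-0.0, 0.0, -1.0]]
wrist_force: [0.8, 0.8, -1.8]
opening: 18.3
grip_force: 60.3
```

Request:
{"method": "send_rows", "body": {
  "plan": [
    {"dx":0,"dy":0,"dz":0.01,"rx":0,"ry":0,"rz":0,"jaw":-1},
    {"dx":0,"dy":0,"dz":0.01,"rx":0,"ry":0,"rz":0,"jaw":-1},
    {"dx":0,"dy":0,"dz":0,"rx":0,"ry":0,"rz":0,"jaw":-1},
    {"dx":0,"dy":0,"dz":0,"rx":0,"ry":0,"rz":0,"jaw":-1},
    {"dx":0,"dy":0,"dz":0,"rx":0,"ry":0,"rz":0,"jaw":-1},
    {"dx":0,"dy":0,"dz":0,"rx":0,"ry":0,"rz":0,"jaw":-1},
    {"dx":0,"dy":0,"dz":0,"rx":0,"ry":0,"rz":0,"jaw":-1},
    {"dx":0,"dy":0,"dz":0,"rx":0,"ry":0,"rz":0,"jaw":-1}
  ]
}}

```text
t: 10.6
ee_pos: [455.0, 311.9, 102.0]
tool_rot: [[-0.849, -0.529, 0.001], [-0.529, 0.849, 0.0], [-0.001, 0.0, -1.0]]
wrist_force: [-0.5, -1.8, 3.4]
opening: 18.1
grip_force: 61.0
```

Request:
{"method": "send_rows", "body": {
  "plan": [
    {"dx":-0.1,"dy":0,"dz":0,"rx":0,"ry":0,"rz":0,"jaw":-1},
    {"dx":-0.12,"dy":0,"dz":0,"rx":0,"ry":0,"rz":0,"jaw":-1},
    {"dx":-0.12,"dy":0,"dz":0,"rx":0,"ry":0,"rz":0,"jaw":-1},
    {"dx":-0.12,"dy":0,"dz":0,"rx":0,"ry":0,"rz":0,"jaw":-1},
    {"dx":-0.1,"dy":0,"dz":0,"rx":0,"ry":0,"rz":0,"jaw":-1},
    {"dx":-0.06,"dy":0,"dz":0,"rx":0,"ry":0,"rz":0,"jaw":-1},
    {"dx":0,"dy":0,"dz":0,"rx":0,"ry":0,"rz":0,"jaw":-1},
    {"dx":0,"dy":0,"dz":0,"rx":0,"ry":0,"rz":0,"jaw":-1}
  ]
}}

```text
t: 11.4
ee_pos: [481.1, 327.5, 102.1]
tool_rot: [[-0.849, -0.529, -0.001], [-0.529, 0.849, -0.002], [0.001, -0.001, -1.0]]
wrist_force: [-3.5, -3.5, 5.4]
opening: 18.7
grip_force: 61.3
```

Run:
```python
from h import *
s=manip.observe(); print(s["wrist_force"],s["wrist_torque"]); c=np.array([498.4,339,102])
delta(c,rot(np.radians(-148.1)),s)
```

```text
[-3.46444595 -3.54717671  5.3650021 ] [-1.27530657  1.14141943  0.04564626]
tool shift mm [-20.7   0.6   0. ] units [-0.414  0.012  0.   ] turn deg [-0.06 -0.08  0.03] units [-0.011 -0.013  0.005]
```

Request:
{"method": "send_rows", "body": {
  "plan": [
    {"dx":0,"dy":0,"dz":-0.008,"rx":0,"ry":0,"rz":0,"jaw":-1},
    {"dx":-0.08,"dy":0,"dz":0,"rx":0,"ry":0,"rz":0,"jaw":-1},
    {"dx":-0.1,"dy":0,"dz":0,"rx":0,"ry":0,"rz":0,"jaw":-1},
    {"dx":-0.06,"dy":0,"dz":0,"rx":0,"ry":0,"rz":0,"jaw":-1},
    {"dx":-0.02,"dy":0,"dz":0,"rx":0,"ry":0,"rz":0,"jaw":-1},
    {"dx":0,"dy":0,"dz":0,"rx":0,"ry":0,"rz":0,"jaw":-1},
    {"dx":0,"dy":0,"dz":0,"rx":0,"ry":0,"rz":0,"jaw":-1},
    {"dx":0,"dy":0,"dz":0,"rx":0,"ry":0,"rz":0,"jaw":-1}
  ]
}}

```text
t: 12.2
ee_pos: [492.3, 334.9, 102.1]
tool_rot: [[-0.849, -0.529, -0.0], [-0.529, 0.849, -0.001], [0.001, -0.001, -1.0]]
wrist_force: [-1.9, -2.6, 4.1]
opening: 18.6
grip_force: 61.2
```

Run:
```python
from h import *
s=manip.observe(); print(s["wrist_force"],s["wrist_torque"]); c=np.array([498.4,339,102])
delta(c,rot(np.radians(-148.1)),s)
```

```text
[-1.91939543 -2.6400345   4.11366267] [-1.15801256  1.15615653 -0.00336923]
tool shift mm [-7.4  0.2  0.1] units [-0.148  0.005  0.002] turn deg [-0.03 -0.05  0.04] units [-0.005 -0.008  0.006]
```

Request:
{"method": "send_rows", "body": {
  "plan": [
    {"dx":-0.03,"dy":0,"dz":0,"rx":0,"ry":0,"rz":0,"jaw":-1},
    {"dx":-0.04,"dy":0,"dz":0,"rx":0,"ry":0,"rz":0,"jaw":-1},
    {"dx":-0.04,"dy":0,"dz":0,"rx":0,"ry":0,"rz":0,"jaw":-1},
    {"dx":-0.03,"dy":0,"dz":0,"rx":0,"ry":0,"rz":0,"jaw":-1},
    {"dx":0,"dy":0,"dz":0,"rx":0,"ry":0,"rz":0,"jaw":-1},
    {"dx":0,"dy":0,"dz":0,"rx":0,"ry":0,"rz":0,"jaw":-1},
    {"dx":0,"dy":0,"dz":0,"rx":0,"ry":0,"rz":0,"jaw":-1},
    {"dx":0,"dy":0,"dz":0,"rx":0,"ry":0,"rz":0,"jaw":-1}
  ]
}}

```text
t: 13.0
ee_pos: [498.2, 338.6, 102.1]
tool_rot: [[-0.849, -0.529, -0.0], [-0.529, 0.849, -0.001], [0.001, -0.0, -1.0]]
wrist_force: [-3.5, -3.4, 4.2]
opening: 18.5
grip_force: 61.2
```

Run:
```python
from h import *
c,W,s=look("wrist"); s=manip.observe(); print(s["wrist_force"],s["wrist_torque"]); delta(np.array([498.4,339,102]),rot(np.radians(-148.1)),s)
T=np.array(s["tool_rot"]); L=(W-s["ee_pos"])@T; im=c["img"].astype(int);R,G,B=im[...,0],im[...,1],im[...,2]
m=(R>110)&(G<70)&(B<80)&(abs(L[...,0])<45)&(abs(L[...,1])<40); p=L[m]; print(m.sum(),p.min(0) if len(p) else 0,p.max(0) if len(p) else 0)
save(np.hstack([c["img"][140:300,190:330]]),"w5.png",4)
```

```text
[-2.20416881 -2.93976947  5.27109791] [-1.07697392  1.12466942  0.00734672]
tool shift mm [-0.3  0.2  0.1] units [-0.007  0.004  0.003] turn deg [-0.03 -0.04  0.04] units [-0.005 -0.007  0.006]
534 [-14.4873232  -19.73668687 -41.96341368] [14.4405974  20.43878189 43.1096834 ]
```

View pics/w5.png

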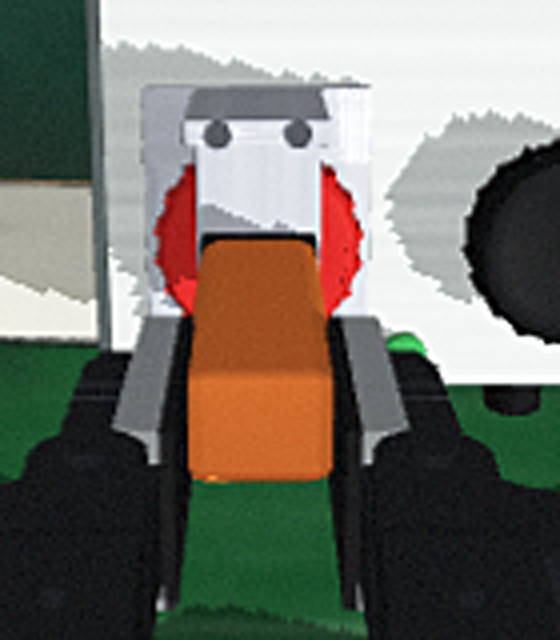

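The red head shows evenly on both sides of the arm (x 158 to 362 in the crop) and lies above the fork, so the slot is round the neck. I now pull straight up.

Request:
{"method": "send_rows", "body": {
  "plan": [
    {"dx":0.006,"dy":0,"dz":-0.01,"rx":0,"ry":0,"rz":0,"jaw":-1},
    {"dx":0,"dy":0,"dz":-0.02,"rx":0,"ry":0,"rz":0,"jaw":-1},
    {"dx":0,"dy":0,"dz":-0.02,"rx":0,"ry":0,"rz":0,"jaw":-1},
    {"dx":0,"dy":0,"dz":-0.02,"rx":0,"ry":0,"rz":0,"jaw":-1},
    {"dx":0,"dy":0,"dz":-0.02,"rx":0,"ry":0,"rz":0,"jaw":-1},
    {"dx":0,"dy":0,"dz":-0.02,"rx":0,"ry":0,"rz":0,"jaw":-1},
    {"dx":0,"dy":0,"dz":-0.02,"rx":0,"ry":0,"rz":0,"jaw":-1},
    {"dx":0,"dy":0,"dz":0,"rx":0,"ry":0,"rz":0,"jaw":-1}
  ]
}}

```text
t: 13.85
ee_pos: [496.8, 338.4, 106.0]
tool_rot: [[-0.849, -0.529, -0.003], [-0.529, 0.849, -0.001], [0.003, 0.0, -1.0]]
wrist_force: [1.6, 1.6, -16.2]
opening: 18.0
grip_force: 59.0
```

Request:
{"method": "send_rows", "body": {
  "plan": [
    {"dx":0,"dy":0,"dz":-0.02,"rx":0,"ry":0,"rz":0,"jaw":-1},
    {"dx":0,"dy":0,"dz":-0.02,"rx":0,"ry":0,"rz":0,"jaw":-1},
    {"dx":0,"dy":0,"dz":-0.02,"rx":0,"ry":0,"rz":0,"jaw":-1},
    {"dx":0,"dy":0,"dz":-0.02,"rx":0,"ry":0,"rz":0,"jaw":-1},
    {"dx":0,"dy":0,"dz":-0.02,"rx":0,"ry":0,"rz":0,"jaw":-1},
    {"dx":0,"dy":0,"dz":-0.02,"rx":0,"ry":0,"rz":0,"jaw":-1},
    {"dx":0,"dy":0,"dz":0,"rx":0,"ry":0,"rz":0,"jaw":-1},
    {"dx":0,"dy":0,"dz":0,"rx":0,"ry":0,"rz":0,"jaw":-1}
  ]
}}

```text
t: 14.65
ee_pos: [497.8, 338.7, 114.6]
tool_rot: [[-0.849, -0.529, 0.0], [-0.529, 0.849, 0.0], [-0.0, 0.0, -1.0]]
wrist_force: [0.1, -0.0, -2.5]
opening: 18.1
grip_force: 61.3
```

Popped off: the upward force fell back to the puller's own weight. I'll keep lifting and tip the fork slightly backwards so the cap stays in the slot.

Request:
{"method": "send_rows", "body": {
  "plan": [
    {"dx":0,"dy":0,"dz":-0.08,"rx":0,"ry":0,"rz":0,"jaw":-1},
    {"dx":0,"dy":0,"dz":-0.14,"rx":0,"ry":0,"rz":0,"jaw":-1},
    {"dx":0,"dy":0,"dz":-0.24,"rx":0,"ry":-0.1,"rz":0,"jaw":-1},
    {"dx":0,"dy":0,"dz":-0.3,"rx":0,"ry":-0.15,"rz":0,"jaw":-1},
    {"dx":0,"dy":0,"dz":-0.3,"rx":0,"ry":-0.15,"rz":0,"jaw":-1},
    {"dx":0,"dy":0,"dz":-0.24,"rx":0,"ry":-0.15,"rz":0,"jaw":-1},
    {"dx":0,"dy":0,"dz":-0.14,"rx":0,"ry":-0.05,"rz":0,"jaw":-1},
    {"dx":0,"dy":0,"dz":-0.06,"rx":0,"ry":0,"rz":0,"jaw":-1}
  ]
}}

```text
t: 15.45
ee_pos: [496.4, 338.0, 191.0]
tool_rot: [[-0.847, -0.529, 0.055], [-0.528, 0.848, 0.035], [-0.065, 0.001, -0.998]]
wrist_force: [0.0, 0.5, -2.1]
opening: 18.4
grip_force: 61.3
```

Run:
```python
from h import *
c,W,s=look("wrist"); s=manip.observe(); print(s["ee_pos"],s["tool_rot"].round(3),s["wrist_force"])
T=np.array(s["tool_rot"]); L=(W-s["ee_pos"])@T; im=c["img"].astype(int);R,G,B=im[...,0],im[...,1],im[...,2]
m=(R>110)&(G<70)&(B<80)&(abs(L[...,0])<45)&(abs(L[...,1])<40); p=L[m]; print(m.sum(),p.min(0) if len(p) else 0,p.max(0) if len(p) else 0)
d=T.T@(np.array([440,215,190])-s["ee_pos"]); print("1",d/50); d=T.T@np.array([0,-215.,0]); print("2",d/50);d=T.T@np.array([130,-145.,0]); print("3",d/50)
save(c["img"][100:384,100:420],"w6.png",2)
```

```text
[496.38394742 337.94535976 190.64114885] [[-0.847 -0.529  0.054]
 [-0.528  0.849  0.034]
 [-0.064  0.001 -0.998]] [-0.13844613 -0.33959859 -1.39740466]
519 [-14.80286373 -28.86912739 -75.40866851] [14.76443765 21.46013214 45.42498001]
1 [ 2.25413971 -1.48973258 -0.13266443]
2 [ 2.27056516 -3.64865541 -0.14780918]
3 [-0.67037442 -3.83652607  0.04081477]
```

View pics/w6.png

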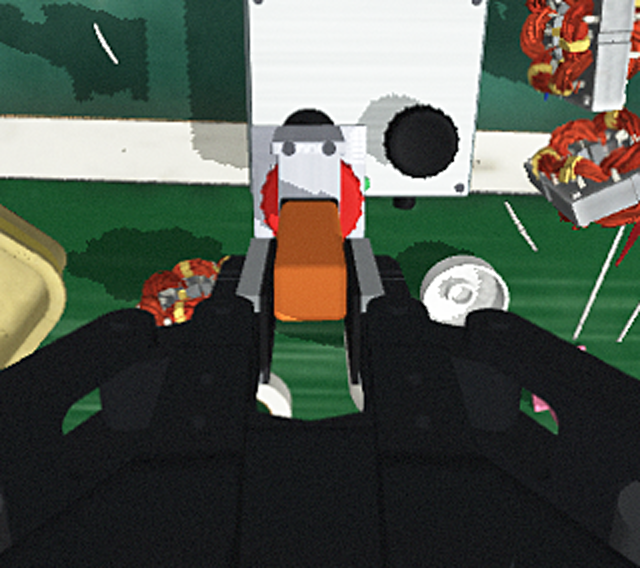

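Request:
{"method": "send_rows", "body": {
  "plan": [
    {"dx":0.09,"dy":-0.06,"dz":-0.005,"rx":0,"ry":0,"rz":0,"jaw":-1},
    {"dx":0.18,"dy":-0.12,"dz":-0.01,"rx":0,"ry":0,"rz":0,"jaw":-1},
    {"dx":0.27,"dy":-0.18,"dz":-0.016,"rx":0,"ry":0,"rz":0,"jaw":-1},
    {"dx":0.34,"dy":-0.22,"dz":-0.02,"rx":0,"ry":0,"rz":0,"jaw":-1},
    {"dx":0.36,"dy":-0.24,"dz":-0.02,"rx":0,"ry":0,"rz":0,"jaw":-1},
    {"dx":0.36,"dy":-0.24,"dz":-0.02,"rx":0,"ry":0,"rz":0,"jaw":-1},
    {"dx":0.35,"dy":-0.23,"dz":-0.02,"rx":0,"ry":0,"rz":0,"jaw":-1},
    {"dx":0.3,"dy":-0.3,"dz":-0.02,"rx":0,"ry":0,"rz":0,"jaw":-1}
  ]
}}

```text
t: 16.3
ee_pos: [441.9, 209.3, 188.3]
tool_rot: [[-0.847, -0.529, 0.053], [-0.528, 0.849, 0.033], [-0.062, 0.0, -0.998]]
wrist_force: [0.1, 0.2, -1.5]
opening: 18.4
grip_force: 61.2
```

Request:
{"method": "send_rows", "body": {
  "plan": [
    {"dx":0.28,"dy":-0.37,"dz":-0.018,"rx":0,"ry":0,"rz":0,"jaw":-1},
    {"dx":0.28,"dy":-0.45,"dz":-0.018,"rx":0,"ry":0,"rz":0,"jaw":-1},
    {"dx":0.28,"dy":-0.45,"dz":-0.018,"rx":0,"ry":0,"rz":0,"jaw":-1},
    {"dx":0.28,"dy":-0.45,"dz":-0.018,"rx":0,"ry":0,"rz":0,"jaw":-1},
    {"dx":0.28,"dy":-0.45,"dz":-0.018,"rx":0,"ry":0,"rz":0,"jaw":-1},
    {"dx":0.28,"dy":-0.45,"dz":-0.018,"rx":0,"ry":0,"rz":0,"jaw":-1},
    {"dx":0.28,"dy":-0.45,"dz":-0.018,"rx":0,"ry":0,"rz":0,"jaw":-1},
    {"dx":0.22,"dy":-0.42,"dz":-0.016,"rx":0,"ry":0,"rz":0,"jaw":-1}
  ]
}}

```text
t: 17.1
ee_pos: [441.6, 3.2, 188.8]
tool_rot: [[-0.847, -0.529, 0.053], [-0.528, 0.849, 0.033], [-0.062, 0.0, -0.998]]
wrist_force: [0.8, -0.1, -1.8]
opening: 18.4
grip_force: 61.3
```

Run:
```python
from h import *
s=manip.observe(); print(s["ee_pos"],s["wrist_force"]); T=np.array(s["tool_rot"]); print(T.T@(np.array([572,-145,185])-s["ee_pos"])/50)
```

```text
[441.58049488   3.18821901 188.75680538] [ 0.81470476 -0.11838212 -1.77785116]
[-0.64102082 -3.89476056  0.11478741]
```

Request:
{"method": "send_rows", "body": {
  "plan": [
    {"dx":0.1,"dy":-0.42,"dz":0,"rx":0,"ry":0,"rz":0,"jaw":-1},
    {"dx":0,"dy":-0.42,"dz":0,"rx":0,"ry":0,"rz":0,"jaw":-1},
    {"dx":-0.1,"dy":-0.4,"dz":0,"rx":0,"ry":0,"rz":0,"jaw":-1},
    {"dx":-0.12,"dy":-0.4,"dz":0,"rx":0,"ry":0,"rz":0,"jaw":-1},
    {"dx":-0.12,"dy":-0.38,"dz":0,"rx":0,"ry":0,"rz":0,"jaw":-1},
    {"dx":-0.1,"dy":-0.35,"dz":0,"rx":0,"ry":0,"rz":0,"jaw":-1},
    {"dx":-0.1,"dy":-0.32,"dz":0,"rx":0,"ry":0,"rz":0,"jaw":-1},
    {"dx":-0.08,"dy":-0.3,"dz":0,"rx":0,"ry":0,"rz":0,"jaw":-1}
  ]
}}

```text
t: 17.9
ee_pos: [543.2, -109.2, 190.0]
tool_rot: [[-0.847, -0.528, 0.052], [-0.527, 0.849, 0.033], [-0.062, 0.001, -0.998]]
wrist_force: [-0.3, 0.1, -1.8]
opening: 17.8
grip_force: 61.2
```

Request:
{"method": "send_rows", "body": {
  "plan": [
    {"dx":-0.06,"dy":-0.25,"dz":0,"rx":0,"ry":0,"rz":0,"jaw":-1},
    {"dx":-0.04,"dy":-0.2,"dz":0,"rx":0,"ry":0,"rz":0,"jaw":-1},
    {"dx":-0.02,"dy":-0.15,"dz":0,"rx":0,"ry":0,"rz":0,"jaw":-1},
    {"dx":0,"dy":-0.12,"dz":0,"rx":0,"ry":0,"rz":0,"jaw":-1},
    {"dx":0,"dy":-0.08,"dz":0,"rx":0,"ry":0,"rz":0,"jaw":-1},
    {"dx":0,"dy":-0.04,"dz":0,"rx":0,"ry":0,"rz":0,"jaw":-1},
    {"dx":0,"dy":0,"dz":0,"rx":0,"ry":0,"rz":0,"jaw":-1},
    {"dx":0,"dy":0,"dz":0,"rx":0,"ry":0,"rz":0,"jaw":-1}
  ]
}}

```text
t: 18.7
ee_pos: [570.8, -140.5, 191.3]
tool_rot: [[-0.847, -0.529, 0.053], [-0.528, 0.849, 0.033], [-0.063, 0.0, -0.998]]
wrist_force: [-0.4, -0.6, -1.4]
opening: 18.3
grip_force: 61.2
```

Run:
```python
from h import *
c,W,s=look("wrist"); s=manip.observe(); print(s["ee_pos"],s["wrist_force"])
np.savez("pics/w7.npz",W=W,img=c["img"])
im=c["img"].astype(int);R,G,B=im[...,0],im[...,1],im[...,2]
print([(np.round(d["point"],1),d["confidence"]) for d in models.pinpoint("wrist","rest_block")])
m=(np.hypot(W[...,0]-572,W[...,1]+145)<110)&(abs(W[...,2]-18)<5); p=W[m]; print(m.sum(),np.median(p,0))
T=np.array(s["tool_rot"]); L=(W-s["ee_pos"])@T
m=(R>110)&(G<70)&(B<80)&(abs(L[...,0])<45)&(abs(L[...,1])<40)&(L[...,2]>20)&(L[...,2]<60); p=L[m]; print("cap",m.sum(),p.min(0),p.max(0))
delta([572,-145,120],rot(np.radians(-148)),s)
save(c["img"],"w7.png",1.2)
```

```text
[ 570.78802675 -140.50010575  191.30979889] [-0.28178692  0.13910891 -1.84136882]
[(array([ 571.9, -148.2,   -0.8]), 0.59)]
10881 [ 552.48562301 -163.37063357   17.94120286]
cap 264 [-14.94946008 -18.07156978  33.84239356] [15.40750161 21.42811968 42.55513677]
tool shift mm [ 5.8 -4.5 71.1] units [ 0.117 -0.089  1.422] turn deg [ 0.    3.61 -0.05] units [ 0.     0.602 -0.008]
```

View pics/w7.png

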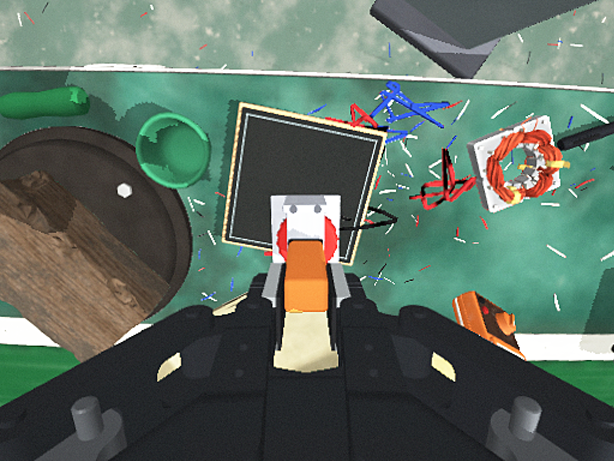

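Request:
{"method": "send_rows", "body": {
  "plan": [
    {"dx":0.01,"dy":-0.03,"dz":0.06,"rx":0,"ry":0.15,"rz":0,"jaw":-1},
    {"dx":0.01,"dy":-0.03,"dz":0.15,"rx":0,"ry":0.15,"rz":0,"jaw":-1},
    {"dx":0.01,"dy":-0.03,"dz":0.3,"rx":0,"ry":0.15,"rz":0,"jaw":-1},
    {"dx":0,"dy":0,"dz":0.4,"rx":0,"ry":0.15,"rz":0,"jaw":-1},
    {"dx":0,"dy":0,"dz":0.45,"rx":0,"ry":0,"rz":0,"jaw":-1},
    {"dx":0,"dy":0,"dz":0.4,"rx":0,"ry":0,"rz":0,"jaw":-1},
    {"dx":0,"dy":0,"dz":0.25,"rx":0,"ry":0,"rz":0,"jaw":-1},
    {"dx":0,"dy":0,"dz":0.1,"rx":0,"ry":0,"rz":0,"jaw":-1}
  ]
}}

```text
t: 19.6
ee_pos: [571.9, -144.5, 82.6]
tool_rot: [[-0.849, -0.529, -0.004], [-0.529, 0.849, 0.0], [0.004, 0.002, -1.0]]
wrist_force: [-0.2, 0.4, -2.4]
opening: 18.4
grip_force: 61.2
```

Request:
{"method": "send_rows", "body": {
  "plan": [
    {"dx":0,"dy":0,"dz":0.04,"rx":0,"ry":0,"rz":0,"jaw":-1},
    {"dx":0,"dy":0,"dz":0,"rx":0,"ry":0,"rz":0,"jaw":-1},
    {"dx":0,"dy":0,"dz":0,"rx":0,"ry":0,"rz":0,"jaw":-1},
    {"dx":0,"dy":0,"dz":0,"rx":0,"ry":0,"rz":0,"jaw":-1},
    {"dx":0,"dy":0,"dz":0,"rx":0,"ry":0,"rz":0,"jaw":-1},
    {"dx":0,"dy":0,"dz":0,"rx":0,"ry":0,"rz":0,"jaw":-1},
    {"dx":0,"dy":0,"dz":0,"rx":0,"ry":0,"rz":0,"jaw":-1},
    {"dx":0,"dy":0,"dz":0,"rx":0,"ry":0,"rz":0,"jaw":-1}
  ]
}}

```text
t: 20.4
ee_pos: [573.1, -144.6, 83.6]
tool_rot: [[-0.849, -0.529, -0.0], [-0.529, 0.849, 0.0], [-0.0, 0.0, -1.0]]
wrist_force: [0.7, 0.2, -1.7]
opening: 18.5
grip_force: 61.2
```

Run:
```python
from h import *
s=manip.observe(); print(s["ee_pos"],s["wrist_force"]); delta([572.5,-145,70.3],rot(np.radians(-148)),s)
```

```text
[ 573.08543042 -144.64213298   83.63928078] [ 0.65084555  0.19086396 -1.71675687]
tool shift mm [ 0.7  0.  13.3] units [0.014 0.    0.267] turn deg [ 0.01  0.   -0.06] units [ 0.001  0.    -0.01 ]
```

Request:
{"method": "send_rows", "body": {
  "plan": [
    {"dx":0,"dy":0,"dz":0.08,"rx":0,"ry":0,"rz":0,"jaw":-1},
    {"dx":0,"dy":0,"dz":0.08,"rx":0,"ry":0,"rz":0,"jaw":-1},
    {"dx":0,"dy":0,"dz":0.04,"rx":0,"ry":0,"rz":0,"jaw":-1},
    {"dx":0,"dy":0,"dz":0.03,"rx":0,"ry":0,"rz":0,"jaw":-1},
    {"dx":0,"dy":0,"dz":0.02,"rx":0,"ry":0,"rz":0,"jaw":-1},
    {"dx":0,"dy":0,"dz":0.01,"rx":0,"ry":0,"rz":0,"jaw":-1},
    {"dx":0,"dy":0,"dz":0,"rx":0,"ry":0,"rz":0,"jaw":-1},
    {"dx":0,"dy":0,"dz":0,"rx":0,"ry":0,"rz":0,"jaw":-1}
  ]
}}

```text
t: 21.2
ee_pos: [573.2, -144.7, 70.8]
tool_rot: [[-0.849, -0.529, 0.0], [-0.529, 0.849, 0.0], [-0.0, -0.0, -1.0]]
wrist_force: [-0.2, -0.5, -1.5]
opening: 18.3
grip_force: 61.3
```

Request:
{"method": "send_rows", "body": {
  "plan": [
    {"dx":0,"dy":0,"dz":0.01,"rx":0,"ry":0,"rz":0,"jaw":-1},
    {"dx":0,"dy":0,"dz":0,"rx":0,"ry":0,"rz":0,"jaw":-1},
    {"dx":0,"dy":0,"dz":0,"rx":0,"ry":0,"rz":0,"jaw":-1},
    {"dx":0,"dy":0,"dz":0,"rx":0,"ry":0,"rz":0,"jaw":-1},
    {"dx":0,"dy":0,"dz":0,"rx":0,"ry":0,"rz":0,"jaw":-1},
    {"dx":0,"dy":0,"dz":0,"rx":0,"ry":0,"rz":0,"jaw":-1},
    {"dx":0,"dy":0,"dz":0,"rx":0,"ry":0,"rz":0,"jaw":-1},
    {"dx":0,"dy":0,"dz":0,"rx":0,"ry":0,"rz":0,"jaw":-1}
  ]
}}

```text
t: 22.0
ee_pos: [573.1, -144.7, 70.1]
tool_rot: [[-0.849, -0.529, -0.0], [-0.529, 0.849, 0.0], [0.0, 0.0, -1.0]]
wrist_force: [-0.5, -0.4, -2.2]
opening: 18.4
grip_force: 61.3
```

Request:
{"method": "send_rows", "body": {
  "plan": [
    {"dx":0,"dy":0,"dz":0.01,"rx":0,"ry":0,"rz":0,"jaw":-1},
    {"dx":0,"dy":0,"dz":0.01,"rx":0,"ry":0,"rz":0,"jaw":-1},
    {"dx":0,"dy":0,"dz":0,"rx":0,"ry":0,"rz":0,"jaw":-1},
    {"dx":0,"dy":0,"dz":0,"rx":0,"ry":0,"rz":0,"jaw":-1},
    {"dx":0,"dy":0,"dz":0,"rx":0,"ry":0,"rz":0,"jaw":-1},
    {"dx":0,"dy":0,"dz":0,"rx":0,"ry":0,"rz":0,"jaw":-1},
    {"dx":0,"dy":0,"dz":0,"rx":0,"ry":0,"rz":0,"jaw":-1},
    {"dx":0,"dy":0,"dz":0,"rx":0,"ry":0,"rz":0,"jaw":-1}
  ]
}}

```text
t: 22.8
ee_pos: [573.2, -144.8, 69.5]
tool_rot: [[-0.849, -0.529, 0.0], [-0.529, 0.849, -0.0], [-0.0, -0.0, -1.0]]
wrist_force: [-0.6, 0.2, 3.3]
opening: 18.3
grip_force: 61.8
```

Request:
{"method": "send_rows", "body": {
  "plan": [
    {"dx":0,"dy":0,"dz":-0.018,"rx":0,"ry":0,"rz":0,"jaw":-1},
    {"dx":0,"dy":0,"dz":0,"rx":0,"ry":0,"rz":0,"jaw":-1},
    {"dx":0.04,"dy":0,"dz":0,"rx":0,"ry":0,"rz":0,"jaw":-1},
    {"dx":0.08,"dy":0,"dz":0,"rx":0,"ry":0,"rz":0,"jaw":-1},
    {"dx":0.14,"dy":0,"dz":0,"rx":0,"ry":0,"rz":0,"jaw":-1},
    {"dx":0.18,"dy":0,"dz":0,"rx":0,"ry":0,"rz":0,"jaw":-1},
    {"dx":0.2,"dy":0,"dz":0,"rx":0,"ry":0,"rz":0,"jaw":-1},
    {"dx":0.2,"dy":0,"dz":0,"rx":0,"ry":0,"rz":0,"jaw":-1}
  ]
}}

```text
t: 23.6
ee_pos: [536.5, -167.4, 70.0]
tool_rot: [[-0.849, -0.529, -0.0], [-0.529, 0.849, 0.0], [0.0, 0.0, -1.0]]
wrist_force: [0.4, -1.2, -1.1]
opening: 18.7
grip_force: 61.3
```

Request:
{"method": "send_rows", "body": {
  "plan": [
    {"dx":0.2,"dy":0,"dz":0,"rx":0,"ry":0,"rz":0,"jaw":-1},
    {"dx":0.2,"dy":0,"dz":0,"rx":0,"ry":0,"rz":0,"jaw":-1},
    {"dx":0.2,"dy":0,"dz":0,"rx":0,"ry":0,"rz":0,"jaw":-1},
    {"dx":0.1,"dy":0,"dz":-0.05,"rx":0,"ry":0,"rz":0,"jaw":-1},
    {"dx":0,"dy":0,"dz":-0.4,"rx":0,"ry":0,"rz":0,"jaw":-1},
    {"dx":0,"dy":0,"dz":-0.7,"rx":0,"ry":0,"rz":0,"jaw":-1},
    {"dx":0,"dy":0,"dz":-0.6,"rx":0,"ry":0,"rz":0,"jaw":-1},
    {"dx":0,"dy":0,"dz":-0.2,"rx":0,"ry":0,"rz":0,"jaw":-1}
  ]
}}

```text
t: 24.4
ee_pos: [509.0, -186.0, 171.8]
tool_rot: [[-0.849, -0.529, 0.006], [-0.529, 0.849, -0.001], [-0.004, -0.004, -1.0]]
wrist_force: [0.9, -0.4, -0.3]
opening: 18.2
grip_force: 61.4
```

Run:
```python
from h import *
c,W,s=look("top"); print(s["ee_pos"],s["wrist_force"])
im=c["img"].astype(int);R,G,B=im[...,0],im[...,1],im[...,2]
m=(R>150)&(G<90)&(B<90)&(np.hypot(W[...,0]-572,W[...,1]+145)<60)&(W[...,2]>22); p=W[m]; print(m.sum(),p.min(0),p.max(0),np.median(p,0)) if m.any() else print("no cap")
d=rot(0); s=manip.observe(); T=np.array(s["tool_rot"])
print(T.T@(np.array([440.9,157.8,150])-s["ee_pos"])/50)
save(c["img"][130:260,240:430],"t8.png",4)
```

```text
[ 509.04072876 -186.01680183  171.82874066] [ 0.91571598 -0.3627936  -0.28711447]
no cap
[-2.47758659  6.55624874  0.41857015]
```

View pics/t8.png

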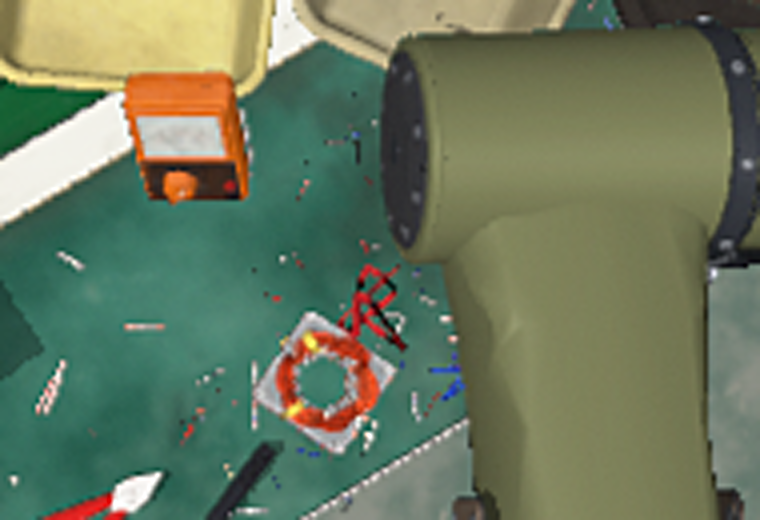

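Request:
{"method": "send_rows", "body": {
  "plan": [
    {"dx":-0.2,"dy":0.5,"dz":0,"rx":0,"ry":0,"rz":0,"jaw":-1},
    {"dx":-0.34,"dy":0.92,"dz":0,"rx":0,"ry":0,"rz":0,"jaw":-1},
    {"dx":-0.34,"dy":0.92,"dz":0,"rx":0,"ry":0,"rz":0,"jaw":-1},
    {"dx":-0.34,"dy":0.92,"dz":0,"rx":0,"ry":0,"rz":0,"jaw":-1},
    {"dx":-0.34,"dy":0.92,"dz":0,"rx":0,"ry":0,"rz":0,"jaw":-1},
    {"dx":-0.34,"dy":0.92,"dz":0,"rx":0,"ry":0,"rz":0,"jaw":-1},
    {"dx":-0.34,"dy":0.92,"dz":0,"rx":0,"ry":0,"rz":0,"jaw":-1},
    {"dx":-0.2,"dy":0.54,"dz":0,"rx":0,"ry":0,"rz":0,"jaw":-1}
  ]
}}

```text
t: 25.25
ee_pos: [436.2, 160.2, 165.9]
tool_rot: [[-0.847, -0.531, -0.002], [-0.531, 0.847, 0.0], [0.002, 0.001, -1.0]]
wrist_force: [0.6, 0.7, -1.4]
opening: 18.3
grip_force: 61.3
```

Run:
```python
from h import *
c,W,s=look("top"); print(s["ee_pos"],s["tool_rot"].round(3),s["wrist_force"])
im=c["img"].astype(int);R,G,B=im[...,0],im[...,1],im[...,2]
m=(R>150)&(G<90)&(B<90)&(np.hypot(W[...,0]-572,W[...,1]+145)<60)&(W[...,2]>22); p=W[m]; print(m.sum(),p.min(0),p.max(0),np.median(p,0)) if m.any() else print("no cap")
s=manip.observe(); delta([440.9,157.8,60],rot(np.radians(-148)),s)
```

```text
[436.16002473 160.16565607 165.9321754 ] [[-0.847 -0.531 -0.002]
 [-0.531  0.847  0.   ]
 [ 0.002  0.001 -1.   ]] [ 0.64799002  0.70302352 -1.40010772]
143 [ 553.40284311 -161.23831363   28.67333665] [ 589.37926077 -121.75165338   40.05435077] [ 571.53755618 -142.14741411   34.71562529]
tool shift mm [ -2.   -6.8 105.5] units [-0.039 -0.136  2.111] turn deg [ 0.11 -0.08  0.16] units [ 0.019 -0.014  0.027]
```

Request:
{"method": "send_rows", "body": {
  "plan": [
    {"dx":0,"dy":-0.03,"dz":0.3,"rx":0,"ry":0,"rz":0,"jaw":-1},
    {"dx":0,"dy":-0.03,"dz":0.6,"rx":0,"ry":0,"rz":0,"jaw":-1},
    {"dx":0,"dy":-0.03,"dz":0.6,"rx":0,"ry":0,"rz":0,"jaw":-1},
    {"dx":0,"dy":0,"dz":0.4,"rx":0,"ry":0,"rz":0,"jaw":-1},
    {"dx":0,"dy":0,"dz":0.15,"rx":0,"ry":0,"rz":0,"jaw":-1},
    {"dx":0,"dy":0,"dz":0.05,"rx":0,"ry":0,"rz":0,"jaw":-1},
    {"dx":0,"dy":0,"dz":0,"rx":0,"ry":0,"rz":0,"jaw":-1},
    {"dx":0,"dy":0,"dz":0,"rx":0,"ry":0,"rz":0,"jaw":-1}
  ]
}}

```text
t: 26.1
ee_pos: [440.8, 153.9, 63.7]
tool_rot: [[-0.849, -0.529, 0.001], [-0.529, 0.849, 0.001], [-0.002, 0.0, -1.0]]
wrist_force: [-0.3, -0.4, -1.7]
opening: 18.3
grip_force: 61.2
```

Request:
{"method": "send_rows", "body": {
  "plan": [
    {"dx":0,"dy":0,"dz":0.04,"rx":0,"ry":0,"rz":0,"jaw":-1},
    {"dx":0,"dy":0,"dz":0.04,"rx":0,"ry":0,"rz":0,"jaw":-1},
    {"dx":0,"dy":0,"dz":0.03,"rx":0,"ry":0,"rz":0,"jaw":-1},
    {"dx":0,"dy":0,"dz":0,"rx":0,"ry":0,"rz":0,"jaw":-1},
    {"dx":0,"dy":0,"dz":0,"rx":0,"ry":0,"rz":0,"jaw":-1},
    {"dx":0,"dy":0,"dz":0,"rx":0,"ry":0,"rz":0,"jaw":-1},
    {"dx":0,"dy":0,"dz":0,"rx":0,"ry":0,"rz":0,"jaw":-1},
    {"dx":0,"dy":0,"dz":0,"rx":0,"ry":0,"rz":0,"jaw":-1}
  ]
}}

```text
t: 26.9
ee_pos: [440.2, 153.7, 57.1]
tool_rot: [[-0.849, -0.529, 0.0], [-0.529, 0.849, 0.0], [-0.0, 0.0, -1.0]]
wrist_force: [0.1, 0.1, -2.3]
opening: 18.2
grip_force: 61.2
```

Request:
{"method": "send_rows", "body": {
  "plan": [
    {"dx":0,"dy":0,"dz":0.04,"rx":0,"ry":0,"rz":0,"jaw":-1},
    {"dx":0,"dy":0,"dz":0.04,"rx":0,"ry":0,"rz":0,"jaw":-1},
    {"dx":0,"dy":0,"dz":0.02,"rx":0,"ry":0,"rz":0,"jaw":-1},
    {"dx":0,"dy":0,"dz":0.01,"rx":0,"ry":0,"rz":0,"jaw":-1},
    {"dx":0,"dy":0,"dz":0,"rx":0,"ry":0,"rz":0,"jaw":-1},
    {"dx":0,"dy":0,"dz":0,"rx":0,"ry":0,"rz":0,"jaw":-1},
    {"dx":0,"dy":0,"dz":0,"rx":0,"ry":0,"rz":0,"jaw":-1},
    {"dx":0,"dy":0,"dz":0,"rx":0,"ry":0,"rz":0,"jaw":-1}
  ]
}}

```text
t: 27.7
ee_pos: [440.1, 153.7, 51.5]
tool_rot: [[-0.849, -0.529, -0.0], [-0.529, 0.849, 0.0], [0.0, 0.0, -1.0]]
wrist_force: [0.1, -0.6, -1.8]
opening: 18.4
grip_force: 61.3
```

One more small step to make contact, then I open the gripper and rise.

Request:
{"method": "send_rows", "body": {
  "plan": [
    {"dx":0,"dy":0,"dz":0.012,"rx":0,"ry":0,"rz":0,"jaw":-1},
    {"dx":0,"dy":0,"dz":0,"rx":0,"ry":0,"rz":0,"jaw":-1},
    {"dx":0,"dy":0,"dz":0,"rx":0,"ry":0,"rz":0,"jaw":-1},
    {"dx":0,"dy":0,"dz":0,"rx":0,"ry":0,"rz":0,"jaw":-0.4},
    {"dx":0,"dy":0,"dz":0,"rx":0,"ry":0,"rz":0,"jaw":0},
    {"dx":0,"dy":0,"dz":0,"rx":0,"ry":0,"rz":0,"jaw":0.3},
    {"dx":0,"dy":0,"dz":0,"rx":0,"ry":0,"rz":0,"jaw":0.3},
    {"dx":0,"dy":0,"dz":0,"rx":0,"ry":0,"rz":0,"jaw":0.3}
  ]
}}

```text
t: 28.5
ee_pos: [440.1, 153.7, 50.9]
tool_rot: [[-0.849, -0.529, -0.0], [-0.529, 0.849, 0.0], [0.0, 0.0, -1.0]]
wrist_force: [-0.2, 0.6, 0.5]
opening: 55.5
grip_force: 0.0
```

Request:
{"method": "send_rows", "body": {
  "plan": [
    {"dx":0,"dy":0,"dz":-0.1,"rx":0,"ry":0,"rz":0,"jaw":0.3},
    {"dx":0,"dy":0,"dz":-0.3,"rx":0,"ry":0,"rz":0,"jaw":0.3},
    {"dx":0,"dy":0,"dz":-0.6,"rx":0,"ry":0,"rz":0,"jaw":0.3},
    {"dx":0,"dy":0,"dz":-0.7,"rx":0,"ry":0,"rz":0,"jaw":0.3},
    {"dx":0,"dy":0,"dz":-0.7,"rx":0,"ry":0,"rz":0,"jaw":0.3},
    {"dx":0,"dy":0,"dz":-0.6,"rx":0,"ry":0,"rz":0,"jaw":0.3},
    {"dx":0,"dy":0,"dz":-0.2,"rx":0,"ry":0,"rz":0,"jaw":0.3},
    {"dx":0,"dy":0,"dz":0,"rx":0,"ry":0,"rz":0,"jaw":0.3}
  ]
}}

```text
t: 29.3
ee_pos: [440.8, 154.1, 213.5]
tool_rot: [[-0.849, -0.529, 0.003], [-0.529, 0.849, 0.003], [-0.004, 0.0, -1.0]]
wrist_force: [0.3, -1.2, 0.0]
opening: 55.0
grip_force: 0.0
```

Run:
```python
from h import *
c,W,s=look("wrist"); print(s["ee_pos"],s["wrist_force"])
im=c["img"].astype(int);R,G,B=im[...,0],im[...,1],im[...,2]
m=(np.hypot(W[...,0]-440,W[...,1]-154)<30)&(R>150)&(B<100)&(W[...,2]>80); p=W[m]; print("handle",m.sum(),p.mean(0),cv2.minAreaRect(p[:,:2].astype(np.float32)))
c2,W2,s=look("top"); im=c2["img"].astype(int);R,G,B=im[...,0],im[...,1],im[...,2]
near=lambda x,y,r:np.hypot(W2[...,0]-x,W2[...,1]-y)<r
for n,m in (("red",near(572,-145,50)&(R>150)&(G<90)&(W2[...,2]>22)),("black",near(464,391,26)&(R<70)&(W2[...,2]>55))):
    p=W2[m]; print(n,m.sum(),np.median(p,0),p.min(0),p.max(0))
save(np.vstack([cv2.resize(c["img"],(400,300)),cv2.resize(c2["img"],(400,300))]),"fin.png")
```

```text
[440.81822113 154.07330162 213.48610294] [ 0.27496441 -1.19441878  0.01930241]
handle 290 [438.84728861 152.44546931  95.88774943] ((435.8853759765625, 149.3631591796875), (28.71115493774414, 20.781352996826172), 46.13240051269531)
red 145 [ 571.42968459 -141.01853685   34.96628334] [ 553.5046169  -160.61017447   27.75839442] [ 589.85676596 -122.02011115   39.0670178 ]
black 139 [463.82191767 391.00321032  67.68001087] [447.01057442 373.75373289  57.88184939] [480.60550452 407.80409589  75.20208359]
```

View pics/fin.png

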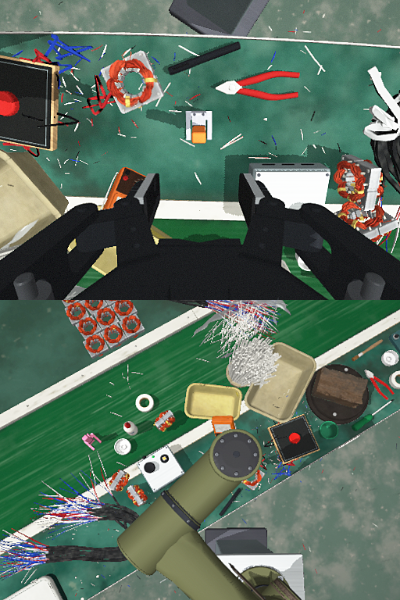

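The puller stands upright on the table (wrist view, (199,130)). The red cap is upright in the middle of the block (top view, (294,437)), and the black cap is still on its stem.

```bash
python3 -c "
from cell import manip
print(manip.hand_in())"
```

```text
the job is handed in; nothing more can be done
None
```

The job is done and handed in at about 29 s: the red cap came off with a straight pull and stands upright in the middle of the block, the puller stands on the table well clear of it, and the black cap has not moved; I viewed 12 pictures, two over the limit of 10.

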